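# Bed a dibble bar down on its parallels in the drill vise

### The arm

A 7-joint arm with a two-finger parallel gripper is mounted at the origin on the work surface. World frame = base frame: x ahead of the robot, y to its left, z up, the work surface at z = 0. Lengths are in m, angles in rad, forces in N, time in s.
With the tool pointing down it reaches from about 0.35 to 0.9 m from the base axis. Payload 8.1 kg.
Tool frame: the origin (TCP) lies between the finger pads; the fingertips stand 8 mm ahead of it and the grasp point (between the pads) lies 11 mm behind it (arm.tcp_to_tips is the distance from the TCP to the fingertips, in m); z points along the fingers, x is the direction in which the jaws open and shut, and the axes are right-handed (so a half turn about z gives the same grasp; the last joint's range is limited). The gripper opens to 92 mm and grips with 3 to 60 N. Pads are 19 mm wide; open, the fingers measure 130 mm over their backs; the gripper's body (75 mm by 190 mm) begins 47 mm behind the grasp point.
Start: joints at [0.999, 0.434, 0.025, 1.573, -0.012, 1.134, -0.075], TCP at [0.282, -0.558, 0.235] pointing down, gripper open.
Joint ranges: [-2.62, 2.62], [-0.44, 2.09], [-1.27, 1.32], [0.08, 2.57], [-1.32, 4.46], [0.12, 2], [-2.74, 2.74]. Speed limits (rad/s): [2.22, 2.22, 3.01, 3.01, 3.14, 3.14, 3.14].

### API

Orientations are given as a rotation vector (axis times angle).
In Python, from cell import arm, eyes gives the robot as it stands.
- The arm moves only by the tool play_rows, never from a script. Its argument "rows" is a list of rows, each a list of 3 entries, a list of its own where there are three numbers: the shift along the tool's x, y, z each as a share of 50 cm, from -1 to 1, then the turn, a rotation vector about the tool's x, y, z each as a share of 60 degrees, from -1 to 1, then the opening, from -1 (shut) to 1 (fully open), so that 0 is half open. In form: [[[dx, dy, dz], [ax, ay, az], grip], ...]. A call has 1 to 10 rows; each row is the pose to reach, as a shift and turn from the pose commanded when the call began, along the tool's axes at that moment; what a row does not reach only later rows make up. A row lasts 1/10 s, in which the tool goes at most 50 mm and 8.59 degrees, less where a joint would pass 70% of its speed; a pose out of reach is approached as far as the arm can. A call with a number of a shift or a turn outside -1 to 1 is refused whole. A call with a gripper value outside its range is refused whole. The fingers move at their own pace and stop on an object; "newtons" is the grip in N (left out, the last holds). Time passes only in rows, so rows that repeat a pose let the fingers close. It gives the time, the measured TCP pose, the force and the opening at its end, in the units of the state.
- arm.observe(): the state, without advancing time (a new reading comes with each control period).
- eyes.get_image(name): name is "scene" or "top"; returns (picture, depth): 480x640x3 uint8, red, green, blue; 480x640 float32, m along the optical axis (not along the pixel's ray), 0 where there is no reading.
- eyes.get_calibration(name): a dict with "intrinsics" (3x3 intrinsics, pixels), "k1" (the pictures are not rectified: a ray, as slopes to the right and down, at radius r is drawn at 1 + k1 r^2 times it, then the intrinsics apply), "R" (3x3) and "t" (3): a world point X has camera coordinates R X + t. Camera axes: x right, y down, z forward; pixel columns grow to the right and rows downward; lengths in m; the calibration is good to about 2 mm. A picture is of the moment at which its call begins. get_calibration takes no time and is no camera call.
- arm.sign_off(): hands the job in, once; it reports no verdict.
The state is a dict: "clock": time; "joints": joint angles; "dq": joint speeds; "joint_efforts": joint torques, N m; "position": TCP position; "ee_rot": TCP orientation; "force": force on the tool from outside, world axes, zero at the start; "ft_torque": the same for the moment, N m; "width": opening from 0.0 (shut) to 1.0 (fully open).
Only numpy, scipy, OpenCV 4.12 (cv2) and the standard library are available. Lean on these libraries where they do the work, as an engineer would, in place of code of your own. Each camera call takes 0.05 s, during which the arm holds its last target.

### The job

In the green drill vise a hardwood bar sits too high and crooked above two thin aluminium parallels, one of which has slipped out lengthwise. Push the slipped parallel back in under the bar until its ends are level with its neighbour's, then tap or press the bar down from above, firmly but with less than 40 N, until it lies level and bears on both parallels so that neither can slide any more. Let go of the bar and prove it by pushing endways with about 4 N on an end of the parallel that had slipped, then on an end of the other one: both must stay in place, and the other things on the bench are left alone.

Things in the scene. Friction and masses are not known exactly. Their poses are not given: they have to be found in the camera images.
- vise: green drill vise fixed to the bench. Origin: centre of its underside, on the bench; y runs along the jaws and parallels, x across the gap, z up; yaw within 0.45 rad of the world's. Bed 250 (x) x 110 (y), bed top at z = 35. Jaws 100 long (y), faces at x = +26 and -26, 30 to 34 thick, tops at z = 80. A screw with T-handle leaves the -x end at z = 55, to x = -163
- bed (a point): middle of the vise gap at bed height (vise frame 0, 0, 35). Here a rib 28 wide (x), its top at the vise's z = 45, leaves a 12 wide channel beside each jaw in which a parallel stands, at the vise's x = +20 and -20
- bar: hardwood bar 50 (x) x 90 (y) x 45 (z), three dark dimples on top, between the jaws at the middle of the vise. Origin: centre of its underside; axes as the vise's. Held by the jaws' dry friction, it only goes up or down and rocks about its x axis (one y end higher). It starts 4 to 7 mm too high, rocked up to 0.04 rad. Fully down: origin at the vise's z = 60, top at z = 105
- bar_top (a point): centre of the bar's top face (bar frame 0, 0, 45). A steady push of about 6 N straight down here slides the bar down; 6 to 8 N near an end, 33 from the middle, lowers that end. It does not spring back. Pressed steadily (some 0.2 s) onto the parallels with 15 to 25 N at both ends and then the middle, it pins them: one then slides only under 6 N or more; over 40 N bruises it, as can driving it down faster than 15 mm/s
- par_a: the slipped parallel: aluminium bar 8 thick (x) x 160 long (y) x 25 tall, 0.09 kg, loose on the vise bed beside the jaw at the vise's -x (near) side, top at z = 60. Origin: centre of its underside. It starts 28 to 42 mm out to the vise's +y; in place its origin is at the vise's y = 0 and its ends stand 30 beyond the jaws, 25 beyond the bed. It slides under about 1 N while the bar is up
- par_b: the other parallel, same size, beside the +x (far) jaw, already in place (origin within 3 mm of the vise's y = 0)
- pot_1: bystander: black plant pot, 72 across, 72 tall, origin at the centre of its underside; leave alone
- pot_2: bystander: nested stack of black pots, 73 across, 90 tall, origin at the centre of its underside; leave alone
- pot_3: bystander: black plant pot, as pot_1; leave alone
- basin: bystander: blue basin, 280 across, 100 tall, origin at the centre of its underside; leave alone
- trowel: bystander: trowel 290 long lying flat along its x axis, 30 tall; leave alone
- spare_bar: bystander: a second hardwood bar of 50 x 90 x 45 lying on the bench; origin at the centre of its underside; leave alone

How it is judged:
By the outcome, as a careful person would: the job done as asked, in the order asked, and still so for the second after the job is handed in, with the robot touching nothing.
It also fails if it takes over 72 s, if anything falls off the work surface, if the arm or the gripper's body presses on something with over 40 N, if the wrist force passes 120 N, or if a joint passes its speed limit or range.

## Working session

There is one attempt and no reset: what is moved stays moved. The work goes in short steps, Python scripts to look and compute and a tool call to move; the robot and the scene stay as the last step left them, time stands still between calls to the robot, and variables do not carry over. Pictures are saved under pics/ and viewed, and the job is handed in when it is done.

Besides the shell and the picture viewer there is one more tool, called as name([rows], argument=value, ...), one row to a line, values as JSON. play_rows: Moves the arm, as the interface text tells. Its arguments: {"type":"object","properties":{"rows":{"type":"array","items":{"type":"array"}},"newtons":{"type":"number"}},"required":["rows"]}

```bash
ls; mkdir -p pics; python3 - <<'E'
from cell import arm, eyes
import cv2,numpy as np
print(arm.observe()); print(arm.tcp_to_tips)
for n in("scene","top"):
    p,d=eyes.get_image(n); cv2.imwrite(f"pics/{n}0.png",p[:,:,::-1]); np.savez(f"{n}0.npz",p=p,d=d)
    print(n,eyes.get_calibration(n))
E
```

```text
pics
{'clock': 0.0, 'joints': array([ 0.99939452,  0.43521505,  0.02496312,  1.57409398, -0.01162962,
        1.13398137, -0.07507595]), 'dq': array([-6.97220955e-04, -1.56798094e-03,  5.24106073e-04, -7.79945802e-04,
       -7.08752064e-05, -2.08760931e-03, -2.02644865e-04]), 'joint_efforts': array([ 2.91332990e-04, -6.67835069e+01,  9.85674933e-01, -3.14458787e+01,
       -6.04578923e-02,  4.27053741e-02,  1.60206027e-04]), 'position': array([ 0.28212718, -0.55714705,  0.23395096]), 'ee_rot': array([-2.67599382e+00,  1.64443075e+00,  2.16286751e-03]), 'force': array([-0.52340396,  0.21732041, -0.39685688]), 'ft_torque': array([ 0.01914637, -0.00103936,  0.03355683]), 'width': 0.9927240422676881}
0.008
scene {'intrinsics': array([[480.80415925,   0.        , 312.59637549],
       [  0.        , 480.80415925, 252.19921871],
       [  0.        ,   0.        ,   1.        ]]), 'k1': -0.0019700252079952836, 'R': array([[-0.27234686,  0.96210832,  0.01322043],
       [ 0.69674285,  0.20666789, -0.6869045 ],
       [-0.66360877, -0.17786504, -0.72662744]]), 't': array([ 0.11121084, -0.29858663,  1.68574024])}
top {'intrinsics': array([[486.24575499,   0.        , 322.99852911],
       [  0.        , 486.24575499, 236.51765517],
       [  0.        ,   0.        ,   1.        ]]), 'k1': -0.04920689832310373, 'R': array([[ 0.01157544, -0.99992148,  0.00479964],
       [-0.98819108, -0.01217282, -0.15274231],
       [ 0.15278874, -0.0029749 , -0.9882544 ]]), 't': array([0.00511702, 0.53126813, 1.28404604])}
```

View pics/scene0.png

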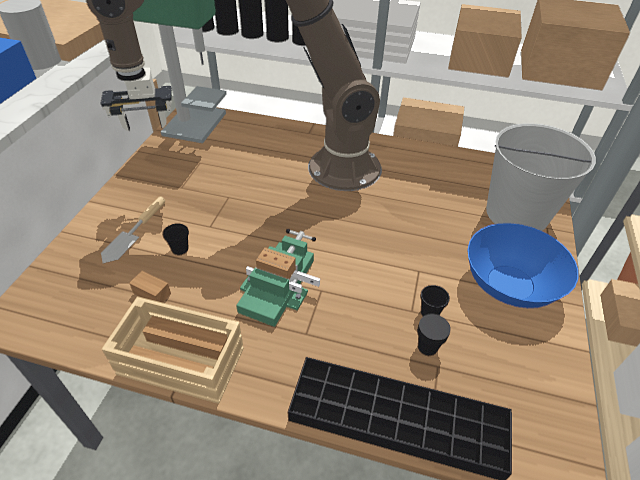

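View pics/top0.png

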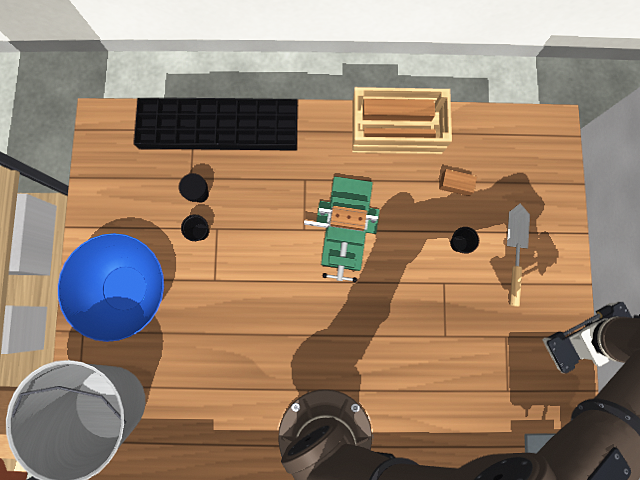

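The vise is at about (348,218) in the top view and (280,275) in the scene view. The slipped parallel sticks out to the left (+y) at (315,222) in the top view. Next I'll zoom in and fit the pose from depth.

```bash
cat > h.py <<'E'
import numpy as np,cv2
from cell import arm,eyes
def cloud(name,d):
    c=eyes.get_calibration(name);K=c["intrinsics"];k=c["k1"]
    v,u=np.mgrid[0:480,0:640]
    xd=(u-K[0,2])/K[0,0];yd=(v-K[1,2])/K[1,1]
    x,y=xd.copy(),yd.copy()
    for _ in range(8):
        s=1+k*(x*x+y*y);x=xd/s;y=yd/s
    P=np.stack([x*d,y*d,d],-1)-c["t"]
    return P@c["R"]   # R^T (Xc - t)
def proj(name,X):
    c=eyes.get_calibration(name);K=c["intrinsics"]
    q=np.atleast_2d(X)@c["R"].T+c["t"];s=q[:,:2]/q[:,2:];r2=(s**2).sum(1,keepdims=True)
    s=s*(1+c["k1"]*r2);return s*K[0,0]+K[:2,2]
def crop(p,x0,x1,y0,y1,f,fn):
    cv2.imwrite(fn,cv2.resize(p[y0:y1,x0:x1,::-1],None,fx=f,fy=f,interpolation=cv2.INTER_CUBIC))
E
python3 - <<'E'
from h import *
a=np.load("top0.npz");b=np.load("scene0.npz")
crop(a["p"],295,395,165,290,4.8,"pics/tz.png");crop(b["p"],230,330,220,335,5,"pics/sz.png")
for n,f in(("top",a),("scene",b)):
    C=cloud(n,f["d"]);m=(f["d"]>0)
    hsv=cv2.cvtColor(f["p"],cv2.COLOR_RGB2HSV)
    z=C[...,2]
    print(n,"bench z",np.median(z[(abs(C[...,0]-.55)<.3)&(abs(C[...,1])<.3)&(abs(z)<.02)]))
    R=m&(C[...,0]>.3)&(C[...,0]<.75)&(abs(C[...,1])<.2)
    g=R&(hsv[...,0]>60)&(hsv[...,0]<95)&(hsv[...,1]>80)&(z>.03)
    def rect(M,l):
        if M.sum()<10: print(l,M.sum());return
        q=C[M];r=cv2.minAreaRect(q[:,:2].astype(np.float32)*1000);print(l,M.sum(),"rect",r,"zmed",np.median(q[:,2]),q[:,2].min(),q[:,2].max())
    rect(g,"green");rect(g&(z>.074)&(z<.09),"jaws")
    rect(g&(z>.03)&(z<.042),"bed")
    rect(R&(z>.095)&(z<.13),"bar")
    w=R&(hsv[...,1]<60)&(hsv[...,2]>120)&(z>.05)&(z<.07); rect(w,"par")
    print(np.c_[np.argwhere(w),(C[w]*1000).round()][::6].astype(int).tolist())
E
```

```text
top bench z 0.0006661788606320483
green 2497 rect ((573.2503051757812, -52.137054443359375), (109.3996810913086, 249.7808074951172), 82.29337310791016) zmed 0.03918791942660291 0.030012107804708324 0.10420986740106371
jaws 814 rect ((542.303955078125, -48.05781173706055), (99.69136810302734, 176.22775268554688), 82.08597564697266) zmed 0.08032533970476691 0.07401210543048023 0.08810819487053351
bed 1380 rect ((573.2503051757812, -52.137054443359375), (109.3996810913086, 249.7808074951172), 82.29337310791016) zmed 0.03555619515874527 0.030012107804708324 0.041970242699145004
bar 682 rect ((573.0142822265625, -52.627655029296875), (90.17488098144531, 51.296875), 82.62591552734375) zmed 0.10986123004099693 0.09503794787722523 0.11673521873153415
par 391 rect ((506.9556579589844, -25.348953247070312), (189.0601348876953, 186.8491973876953), 81.81037139892578) zmed 0.060569037287714365 0.050429713640435025 0.06973873518794278
[[208, 319, 606, 23, 63], [209, 321, 603, 18, 60], [209, 327, 604, 2, 61], [210, 322, 601, 15, 61], [210, 328, 601, -1, 60], [211, 321, 599, 18, 58], [211, 327, 598,
[... 3298 characters left out ...]
54], [274, 300, 568, 10, 61], [275, 291, 585, -9, 70], [275, 300, 569, 10, 59], [275, 306, 566, 26, 60], [276, 302, 570, 16, 57], [276, 308, 566, 31, 58], [277, 302, 569, 16, 52], [277, 308, 575, 34, 64], [277, 314, 566, 48, 59], [278, 309, 571, 36, 57], [278, 315, 571, 52, 62], [279, 310, 572, 39, 55], [279, 316, 570, 54, 57], [280, 311, 572, 41, 52], [280, 317, 577, 59, 63], [281, 315, 573, 52, 52], [282, 290, 600, -7, 60], [282, 319, 574, 64, 53], [283, 294, 601, 4, 61], [284, 292, 607, 0, 62], [285, 289, 608, -8, 56], [285, 295, 606, 8, 59], [286, 290, 606, -6, 50], [286, 296, 608, 11, 59], [287, 295, 607, 8, 53], [287, 301, 604, 24, 55], [288, 300, 610, 23, 56], [290, 298, 614, 19, 53]]
```

```bash
sleep 1; ls pics
```

```text
scene0.png
sz.png
top0.png
tz.png
```

View pics/tz.png

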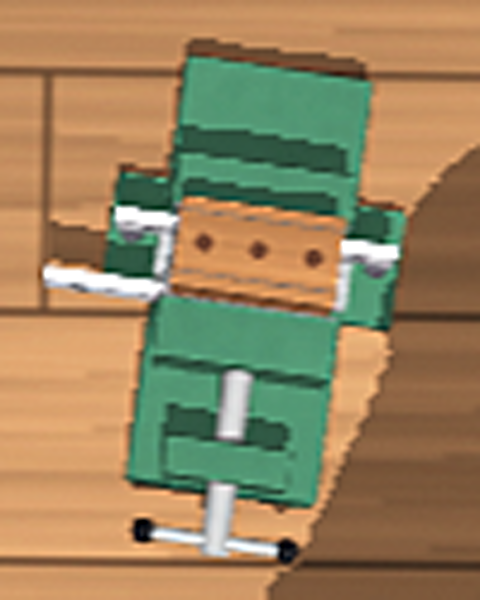

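View pics/sz.png

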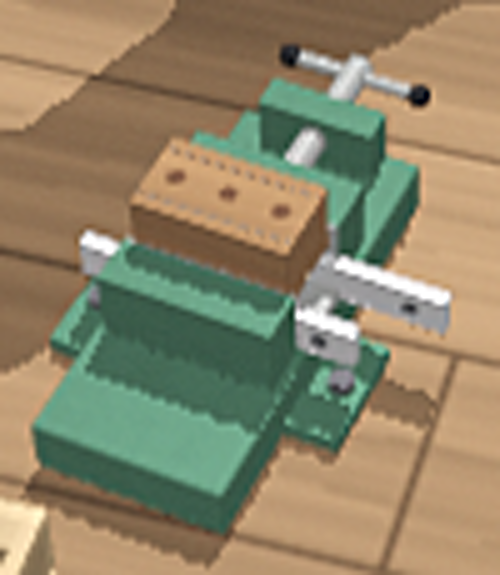

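The zoomed views show the bar rocked between the jaws. par_a sticks out at crop (50,275)-(155,290), and par_b's end is at crop (115,215). I'll refine the vise pose by aligning model edges with the image in each camera.

```bash
cat > fit.py <<'E'
from h import *
from scipy.optimize import minimize
from scipy.ndimage import map_coordinates,gaussian_filter
def seg(a,b,n=60): t=np.linspace(0,1,n)[:,None];return np.array(a)*(1-t)+np.array(b)*t
def T(pose,X):
    c,s=np.cos(pose[2]),np.sin(pose[2]);return np.c_[pose[0]+c*X[:,0]-s*X[:,1],pose[1]+s*X[:,0]+c*X[:,1],X[:,2]]
mm=1e-3
def rect(x0,x1,y0,y1,z): return [seg((x0,y0,z),(x1,y0,z)),seg((x1,y0,z),(x1,y1,z)),seg((x1,y1,z),(x0,y1,z)),seg((x0,y1,z),(x0,y0,z))]
def grad(p):
    g=gaussian_filter(p.astype(float),(.7,.7,0));gy,gx=np.gradient(g,axis=(0,1));return np.stack([np.abs(gx).sum(-1),np.abs(gy).sum(-1),],-1),g
def score(name,G,pose,segs):
    s=0
    for q in segs:
        uv=proj(name,T(pose,q*mm));t=uv[-1]-uv[0];n=np.array([-t[1],t[0]])/np.linalg.norm(t)
        h=.6
        a=[map_coordinates(G[...,k],[(uv[:,1]+n[1]*h),(uv[:,0]+n[0]*h)],order=1) for k in range(3)]
        b=[map_coordinates(G[...,k],[(uv[:,1]-n[1]*h),(uv[:,0]-n[0]*h)],order=1) for k in range(3)]
        s+=np.abs(np.array(a)-np.array(b)).sum()/20.
    return s
if __name__=="__main__":
    for name in("top","scene"):
        f=np.load(name+"0.npz");G=grad(f["p"])[1]
        segs=[seg((125,-55,35),(125,55,35)),seg((26,50,80),(57,50,80)),seg((26,-50,80),(57,-50,80)),seg((-27,50,80),(-56,50,80)),seg((-27,-50,80),(-56,-50,80)),
          seg((125,-55,35),(65,-55,35)),seg((125,55,35),(65,55,35)),seg((-125,-55,35),(-75,-55,35)),seg((-125,55,35),(-75,55,35))]
        best=None
        for x in np.arange(.565,.59,.002):
            for y in np.arange(-.06,-.045,.002):
                r=score(name,G,(x,y,-.135),segs)
                if best is None or r>best[0]: best=(r,x,y)
        r=minimize(lambda p:-score(name,G,p*np.array([.01,.01,.1]),segs),np.array([best[1]/.01,best[2]/.01,-1.35]),method="Nelder-Mead",options=dict(initial_simplex=None))
        p=r.x*np.array([.01,.01,.1]);print(name,best,p,-r.fun)
        for pn,xx in(("par_a",-20),("par_b",20)):
            # end edge scan along y
            out=[]
            for e in np.arange(70,130,.5):
                out.append(score(name,G,p,[seg((xx-3,e,60),(xx+3,e,60))]))
            o=np.array(out);i=np.argsort(o)[::-1][:5];print(pn,"+y end cand",(70+.5*i).tolist(),o[i].round(1).tolist())
            out=[]
            for e in np.arange(55,100,.5):
                out.append(score(name,G,p,[seg((xx-3,-e,60),(xx+3,-e,60))]))
            o=np.array(out);i=np.argsort(o)[::-1][:5];print(pn,"-y end cand",(-55-.5*i).tolist(),o[i].round(1).tolist())
        img=cv2.resize(f["p"][:,:,::-1],None,fx=5,fy=5,interpolation=cv2.INTER_CUBIC)
        allr=rect(26,57,-50,50,80)+rect(-57,-26,-50,50,80)+rect(-125,125,-55,55,35)+rect(16,24,-80,80,60)+rect(-24,-16,-45,115,60)
        for q in allr:
            uv=((proj(name,T(p,q*mm))+.5)*5).astype(int)
            cv2.polylines(img,[uv.reshape(-1,1,2)],False,(0,0,255),1)
        c=(proj(name,T(p,np.array([[0,0,.06]])))[0]*5).astype(int)
        cv2.imwrite(f"pics/fit_{name}.png",img[c[1]-290:c[1]+290,c[0]-300:c[0]+300])
        C=cloud(name,f["d"]);c,s=np.cos(p[2]),np.sin(p[2])
        X=C[...,0]-p[0];Y=C[...,1]-p[1];V=np.stack([c*X+s*Y,-s*X+c*Y,C[...,2]],-1)*1000
        m=(abs(V[...,0])<22)&(abs(V[...,1])<42)&(V[...,2]>95)
        A=np.c_[V[m][:,:2],np.ones(m.sum())];print("bar plane",np.linalg.lstsq(A,V[m][:,2],rcond=None)[0],m.sum())
        m=(abs(V[...,0])<45)&(abs(V[...,1])>57)&(abs(V[...,1])<120)&(V[...,2]>8)
        q=V[m];q=q[np.argsort(q[:,1])]
        for xx in (-20,20):
            w=q[(abs(q[:,0]-xx)<6)&(abs(q[:,2]-60)<6)];print("par",xx,"yrange",w[w[:,1]<0][:,1].min() if (w[:,1]<0).any() else None,w[:,1].max())
        w=q[(abs(q[:,2]-60)>8)&(q[:,2]>12)];print("lugs",np.percentile(w[:,1],[1,99]),np.percentile(w[:,2],[50,95,100]))
E
python3 fit.py
```

```text
top (np.float64(1996.1384895794704), np.float64(0.573), np.float64(-0.05399999999999999)) [ 0.57218533 -0.05331966 -0.13926067] 2035.0019711245882
par_a +y end cand [116.0, 115.5, 116.5, 115.0, 114.5] [649.4, 624.1, 601.6, 570.0, 515.7]
par_a -y end cand [-74.0, -73.5, -73.0, -72.5, -74.5] [248.8, 246.5, 242.0, 236.9, 233.2]
par_b +y end cand [81.5, 81.0, 80.5, 82.0, 80.0] [743.2, 734.3, 662.0, 661.3, 581.8]
par_b -y end cand [-80.0, -79.5, -79.0, -80.5, -78.5] [729.7, 727.5, 681.0, 667.7, 626.8]
bar plane [-3.90698540e-03  2.06408665e-03  1.09947377e+02] 531
par -20 yrange None 112.9797293012866
par 20 yrange -76.19646381294191 80.46348717278906
lugs [-82.71654338 104.8357868 ] [14.93061796 46.14580758 51.54352677]Traceback (most recent call last):
  File "fit.py", line 28, in <module>
    r=score(name,G,(x,y,-.135),segs)
  File "fit.py", line 14, in score
    uv=proj(name,T(pose,q*mm));t=uv[-1]-uv[0];n=np.array([-t[1],t[0]])/np.linalg.norm(t)
  File "h.py", line 13, in proj
    c=eyes.get_calibration(name);K=c["intrinsics"]
ValueError: time passes only in moves, steps and waits
```

```bash
python3 - <<'E'
s=open('h.py').read()
s=s.replace("def cloud",'''import pickle,os
if not os.path.exists("cal.pkl"): pickle.dump({n:eyes.get_calibration(n) for n in("top","scene")},open("cal.pkl","wb"))
CAL=pickle.load(open("cal.pkl","rb"))
def cloud''').replace("eyes.get_calibration(name)","CAL[name]")
open('h.py','w').write(s)
E
python3 fit.py; python3 -c "from h import *;print(arm.observe()['clock'])"
```

```text
top (np.float64(1996.1384895794704), np.float64(0.573), np.float64(-0.05399999999999999)) [ 0.57218533 -0.05331966 -0.13926067] 2035.0019711245882
par_a +y end cand [116.0, 115.5, 116.5, 115.0, 114.5] [649.4, 624.1, 601.6, 570.0, 515.7]
par_a -y end cand [-74.0, -73.5, -73.0, -72.5, -74.5] [248.8, 246.5, 242.0, 236.9, 233.2]
par_b +y end cand [81.5, 81.0, 80.5, 82.0, 80.0] [743.2, 734.3, 662.0, 661.3, 581.8]
par_b -y end cand [-80.0, -79.5, -79.0, -80.5, -78.5] [729.7, 727.5, 681.0, 667.7, 626.8]
bar plane [-3.90698540e-03  2.06408665e-03  1.09947377e+02] 531
par -20 yrange None 112.9797293012866
par 20 yrange -76.19646381294191 80.46348717278906
lugs [-82.71654338 104.8357868 ] [14.93061796 46.14580758 51.54352677]
scene (np.float64(1966.8409963058048), np.float64(0.575), np.float64(-0.05399999999999999)) [ 0.57500362 -0.05390498 -0.13093196] 1979.0607815406645
par_a +y end cand [115.5, 115.0, 116.0, 114.5, 116.5] [347.4, 345.3, 331.8, 326.9, 299.9]
par_a -y end cand [-68.5, -69.0, -68.0, -69.5, -67.5] [194.5, 193.2, 189.1, 185.6, 177.0]
par_b +y end cand [81.5, 81.0, 82.0, 80.5, 82.5] [464.1, 461.0, 453.7, 441.6, 429.7]
par_b -y end cand [-79.0, -79.5, -78.5, -80.0, -78.0] [592.8, 588.4, 571.6, 561.0, 533.1]
bar plane [ 2.01902951e-03 -5.02816972e-03  1.09213995e+02] 416
par -20 yrange None 116.02180830672636
par 20 yrange -78.46515875063564 81.06860197765639
lugs [-81.4806649  115.32135506] [36.46645861 50.75753579 51.86223382]
0.1
```

```bash
cat > plan.py <<'E'
# usage: plan.py vx vy z(TCP, mm)  [rx] ; needs cmd.npz (commanded pos, R)
import sys,numpy as np
from h import *
from scipy.spatial.transform import Rotation as Ro
V=np.array([.5735,-.0536]);YAW=-.135
def vise2w(x,y,z): c,s=np.cos(YAW),np.sin(YAW);return np.array([V[0]+c*x-s*y,V[1]+s*x+c*y,z])
def w2vise(p): c,s=np.cos(YAW),np.sin(YAW);d=p[:2]-V;return np.array([c*d[0]+s*d[1],-s*d[0]+c*d[1],p[2]])*1000
Rt=Ro.from_matrix(np.array([[np.cos(YAW),np.sin(YAW),0],[np.sin(YAW),-np.cos(YAW),0],[0,0,-1]]))
if __name__=="__main__":
    s=arm.observe();p=s["position"];R=Ro.from_rotvec(s["ee_rot"])
    print("t",s["clock"],"vise pos",w2vise(p).round(2),"ori err",(Rt.inv()*R).as_rotvec().round(4),"F",s["force"].round(2),"Fy_vise",round(float(s["force"][:2]@[-np.sin(YAW),np.cos(YAW)]),2),"w",s["width"])
    if len(sys.argv)>3:
        t=vise2w(*[float(a)/1000 for a in sys.argv[1:4]])
        print("world",t,"shift share",(R.inv().apply(t-p)/.5).round(4),"turn share",((R.inv()*Rt).as_rotvec()/np.radians(60)).round(4))
E
python3 plan.py 0 145 200
```

```text
t 0.1 vise pos [-220.96 -538.26  234.04] ori err [ 6.000e-04 -1.300e-03  9.671e-01] F [-0.27 -0.69 -0.1 ] Fy_vise -0.72 w 1.000356749872828
world [0.5930156  0.09008069 0.2       ] shift share [-0.874  -1.1395  0.0691] turn share [-5.000e-04  1.300e-03 -9.235e-01]
```

play_rows([
  [[-0.77,-1.0,0.03],[0,0,-0.92],-0.54],
  [[-0.77,-1.0,0.03],[0,0,-0.92],-0.54],
  [[-0.77,-1.0,0.03],[0,0,-0.92],-0.54],
  [[-0.77,-1.0,0.03],[0,0,-0.92],-0.54],
  [[-0.77,-1.0,0.03],[0,0,-0.92],-0.54],
  [[-0.77,-1.0,0.03],[0,0,-0.92],-0.54],
  [[-0.77,-1.0,0.03],[0,0,-0.92],-0.54],
  [[-0.77,-1.0,0.03],[0,0,-0.92],-0.54],
  [[-0.77,-1.0,0.03],[0,0,-0.92],-0.54],
  [[-0.77,-1.0,0.03],[0,0,-0.92],-0.54],
])

```text
clock: 1.1
position: [0.4982, -0.1048, 0.2227]
ee_rot: [3.134, -0.218, -0.0]
force: [0.9, -1.1, -0.8]
width: 0.238
```

```bash
python3 plan.py 0 150 150
```

```text
t 1.1 vise pos [-67.7  -60.88 222.72] ori err [-0.0002 -0.0002  0.004 ] F [ 0.94 -1.07 -0.77] Fy_vise -0.94 w 0.23832662999147858
world [0.59368855 0.0950352  0.15      ] shift share [ 0.1337 -0.4223  0.1453] turn share [ 0.0002  0.0002 -0.0039]
```

play_rows([
  [[0.13,-0.42,0.1],[0,0,-0.004],-0.55],
  [[0.13,-0.42,0.1],[0,0,-0.004],-0.55],
  [[0.13,-0.42,0.14],[0,0,-0.004],-0.55],
  [[0.13,-0.42,0.14],[0,0,-0.004],-0.55],
  [[0.13,-0.42,0.14],[0,0,-0.004],-0.55],
  [[0.13,-0.42,0.14],[0,0,-0.004],-0.55],
  [[0.13,-0.42,0.14],[0,0,-0.004],-0.55],
])

```text
clock: 1.8
position: [0.5909, 0.0928, 0.152]
ee_rot: [3.134, -0.209, -0.003]
force: [-0.5, -0.6, 0.1]
width: 0.223
```

```bash
python3 plan.py 0 150 56
```

```text
t 1.8 vise pos [ -2.51 147.38 152.01] ori err [-0.0006 -0.0017 -0.002 ] F [-0.53 -0.58  0.08] Fy_vise -0.64 w 0.2232691333785719
world [0.59368855 0.0950352  0.056     ] shift share [ 0.0053 -0.0054  0.192 ] turn share [0.0006 0.0016 0.0019]
```

play_rows([
  [[0.005,0,0.1],[0,0,0.002],-0.55],
  [[0.005,0,0.192],[0,0,0.002],-0.55],
  [[0.005,0,0.192],[0,0,0.002],-0.55],
  [[0.005,0,0.192],[0,0,0.002],-0.55],
])

```text
clock: 2.2
position: [0.5936, 0.0908, 0.0576]
ee_rot: [3.133, -0.216, -0.002]
force: [0.4, 0.1, 0.8]
width: 0.225
```

```bash
python3 plan.py 0 91 56; python3 - <<'E'
from h import *
for n,b in(("top",(285,395,165,280)),("scene",(235,345,210,325))):
    p,d=eyes.get_image(n); np.savez(n+"1.npz",p=p,d=d); crop(p,*b,5,f"pics/{n}1.png")
E
```

```text
t 2.2 vise pos [  0.52 145.79  57.6 ] ori err [-0.0009 -0.0009  0.003 ] F [0.39 0.05 0.82] Fy_vise 0.1 w 0.2250985691030413
world [0.58574772 0.03657202 0.056     ] shift share [-0.0007  0.1096  0.0033] turn share [ 0.0008  0.0009 -0.0028]
```

View pics/top1.png

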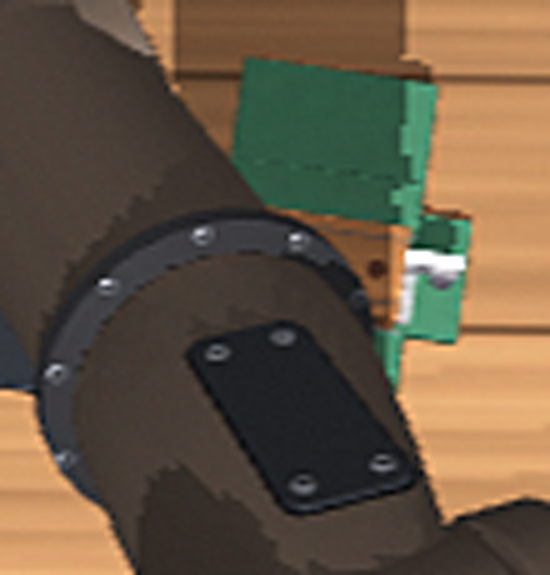

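View pics/scene1.png

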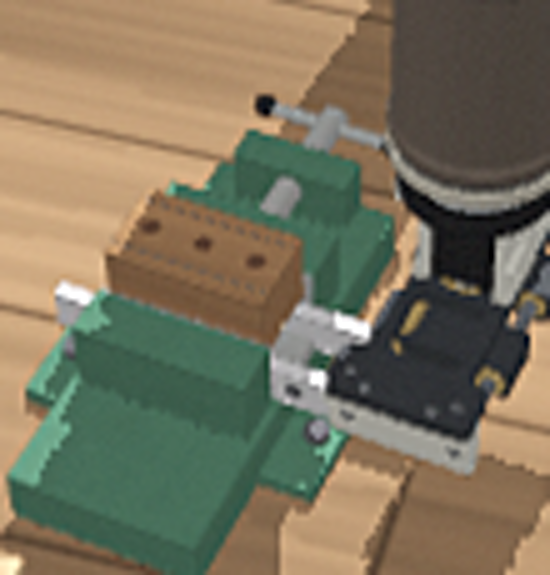

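play_rows([
  [[-0.001,0.015,0.003],[0,0,-0.003],-0.55],
  [[-0.001,0.03,0.003],[0,0,-0.003],-0.55],
  [[-0.001,0.04,0.003],[0,0,-0.003],-0.55],
  [[-0.001,0.05,0.003],[0,0,-0.003],-0.55],
  [[-0.001,0.06,0.003],[0,0,-0.003],-0.55],
  [[-0.001,0.07,0.003],[0,0,-0.003],-0.55],
  [[-0.001,0.08,0.003],[0,0,-0.003],-0.55],
  [[-0.001,0.088,0.003],[0,0,-0.003],-0.55],
  [[-0.001,0.094,0.003],[0,0,-0.003],-0.55],
  [[-0.001,0.096,0.003],[0,0,-0.003],-0.55],
])

```text
clock: 3.3
position: [0.5867, 0.0441, 0.0553]
ee_rot: [3.134, -0.21, -0.0]
force: [-0.7, 0.4, -0.1]
width: 0.222
```

```bash
python3 plan.py 0 91 56; python3 - <<'E'
from h import *
for n,b in(("top",(285,395,165,280)),("scene",(235,345,210,325))):
    p,d=eyes.get_image(n); np.savez(n+"2.npz",p=p,d=d); crop(p,*b,5,f"pics/{n}2.png")
E
```

```text
t 3.3 vise pos [-2.000e-02  9.860e+01  5.529e+01] ori err [-0.0002 -0.0001 -0.0012] F [-0.66  0.4  -0.08] Fy_vise 0.3 w 0.22155388497082412
world [0.58574772 0.03657202 0.056     ] shift share [ 0.      0.0152 -0.0014] turn share [0.0002 0.0001 0.0011]
```

View pics/top2.png

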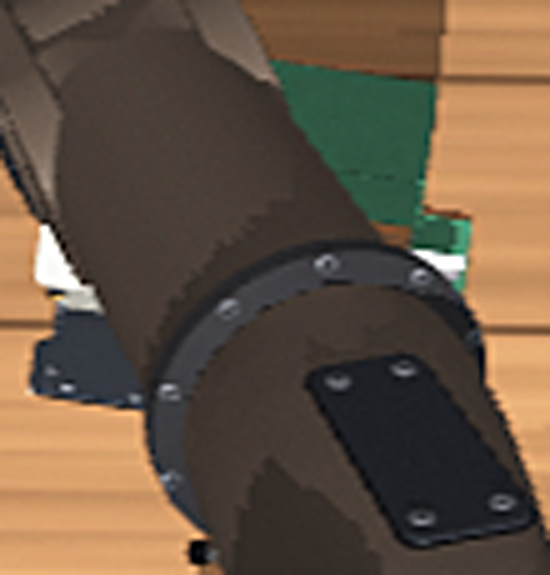

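View pics/scene2.png

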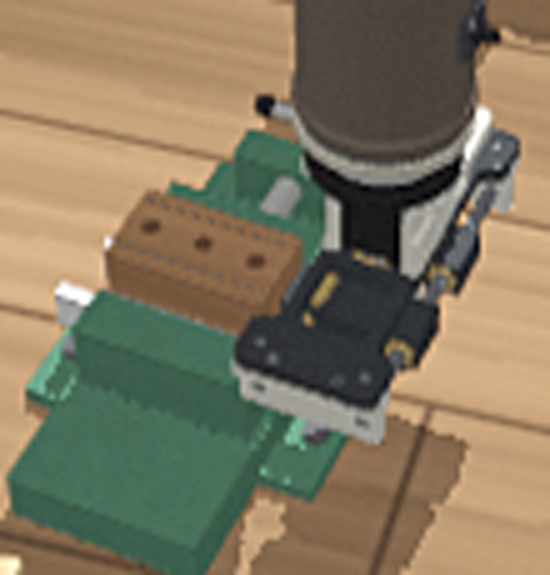

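play_rows([
  [[0,0.004,0],[0,0,0],-0.55],
  [[0,0.008,0],[0,0,0],-0.55],
  [[0,0.011,0],[0,0,0],-0.55],
  [[0,0.013,0],[0,0,0],-0.55],
  [[0,0.013,0],[0,0,0],-0.55],
])

```text
clock: 3.9
position: [0.5859, 0.0378, 0.0553]
ee_rot: [3.134, -0.21, -0.0]
force: [-1.2, 0.4, -0.2]
width: 0.225
```

```bash
python3 plan.py 0 91 56; python3 - <<'E'
from h import *
fs=[]
for i in range(2):
    p,d=eyes.get_image("scene");fs.append(arm.observe()["force"])
np.savez("scene3.npz",p=p,d=d); crop(p,240,280,245,295,12,f"pics/s3.png")
q=np.load("scene0.npz")["p"];crop(q,240,280,245,295,12,f"pics/s0.png")
a=cv2.imread("pics/s0.png");b=cv2.imread("pics/s3.png");cv2.imwrite("pics/cmp3.png",cv2.resize(np.hstack([a,b]),(800,500)))
E
```

```text
t 3.9 vise pos [-3.000e-02  9.227e+01  5.531e+01] ori err [-0.0002 -0.0001 -0.0013] F [-1.16  0.38 -0.16] Fy_vise 0.22 w 0.2247484196108642
world [0.58574772 0.03657202 0.056     ] shift share [ 0.0001  0.0025 -0.0014] turn share [0.0002 0.0001 0.0012]
```

View pics/cmp3.png

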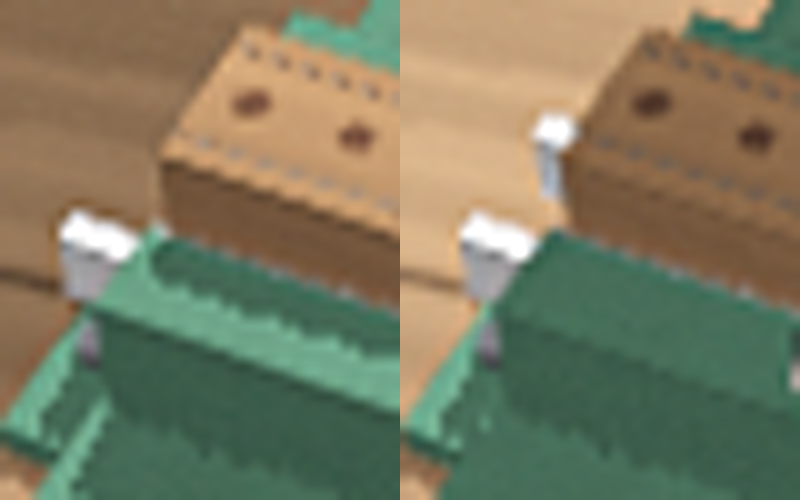

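par_a's end now shows at (545,130) in the right crop, and par_b's end at (465,225) hasn't moved. I'll measure both -y ends.

```bash
cat > ends.py <<'E'
import sys
from fit import *
PO={"top":[0.57218533,-0.05331966,-0.13926067],"scene":[0.57500362,-0.05390498,-0.13093196]}
def ends(name,p):
    G=grad(p)[1]
    for pn,xx in(("par_a",-20),("par_b",20)):
        for sg in(1,-1):
            r=np.arange(70,95,.25);o=np.array([score(name,G,PO[name],[seg((xx-3,sg*e,60),(xx+3,sg*e,60))]) for e in r])
            i=o.argmax();w=o[max(0,i-6):i+7];print(name,pn,sg,"peak",r[i],round(o[i]),"centroid",round((w*r[max(0,i-6):i+7]).sum()/w.sum(),2))
if __name__=="__main__":
    for f in sys.argv[1:]:
        ends("top" if f.startswith("top") else "scene",np.load(f)["p"])
E
python3 ends.py scene3.npz
```

```text
scene par_a 1 peak 90.5 203 centroid 90.51
scene par_a -1 peak 70.0 535 centroid 70.67
scene par_b 1 peak 80.0 124 centroid 79.99
scene par_b -1 peak 79.0 324 centroid 79.01
```

```bash
sed -i 's/np.arange(70,95,.25)/np.arange(62,95,.25)/' ends.py; python3 ends.py scene3.npz; python3 - <<'E'
from ends import *
p=np.load("scene3.npz")["p"];P=PO["scene"]
img=cv2.resize(p[:,:,::-1],None,fx=12,fy=12,interpolation=cv2.INTER_NEAREST)
for q in rect(16,24,-79,80,60)+rect(-24,-16,-77,80,60):
    uv=((proj("scene",T(P,q*mm))+.5)*12).astype(int);cv2.polylines(img,[uv.reshape(-1,1,2)],False,(0,0,255),1)
cv2.imwrite("pics/ov3.png",img[245*12:295*12,240*12:290*12])
E
```

```text
scene par_a 1 peak 90.5 203 centroid 90.51
scene par_a -1 peak 68.5 627 centroid 68.49
scene par_b 1 peak 80.0 124 centroid 79.99
scene par_b -1 peak 79.0 324 centroid 79.01
```

View pics/ov3.png

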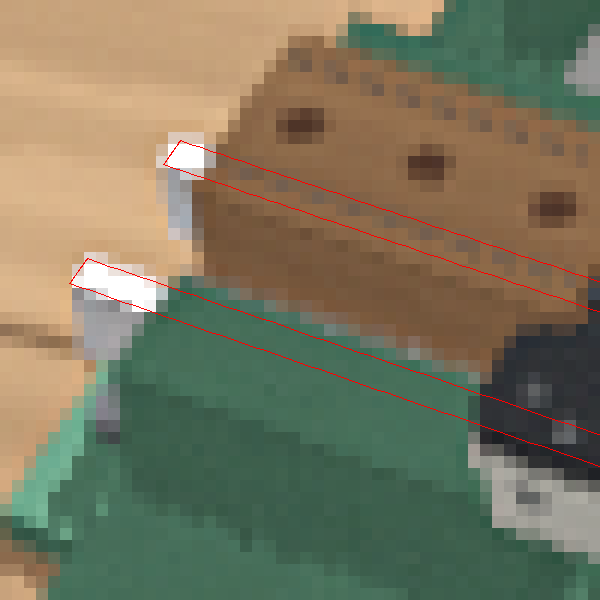

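play_rows([
  [[0,0.001,0],[0,0,0],-0.55],
  [[0,0.002,0],[0,0,0],-0.55],
  [[0,0.003,0],[0,0,0],-0.55],
  [[0,0.0035,0],[0,0,0],-0.55],
  [[0,0.0035,0],[0,0,0],-0.55],
])

```text
clock: 4.5
position: [0.5857, 0.0365, 0.0554]
ee_rot: [-3.134, 0.209, -0.0]
force: [0.0, 1.6, -0.3]
width: 0.223
```

```bash
python3 plan.py 0 150 56
```

```text
t 4.5 vise pos [-0.   90.92 55.37] ori err [ 0.0001  0.0001 -0.0016] F [ 0.05  1.63 -0.28] Fy_vise 1.62 w 0.22265214492563287
world [0.59368855 0.0950352  0.056     ] shift share [ 0.0002 -0.1182 -0.0012] turn share [-0.0001 -0.0001  0.0016]
```

play_rows([
  [[0,0.0037,0],[0,0,0],-0.55],
  [[0,0.0037,0],[0,0,0],-0.55],
])

```text
clock: 4.7
position: [0.5855, 0.0343, 0.0554]
ee_rot: [3.134, -0.21, 0.0]
force: [0.5, 0.1, 0.8]
width: 0.221
```

```bash
python3 plan.py 0 150 56
```

```text
t 4.7 vise pos [3.000e-02 8.868e+01 5.537e+01] ori err [-0.0002  0.0001 -0.0013] F [0.46 0.13 0.8 ] Fy_vise 0.19 w 0.22055209043353316
world [0.59368855 0.0950352  0.056     ] shift share [ 1.000e-04 -1.226e-01 -1.300e-03] turn share [ 0.0001 -0.0001  0.0012]
```

play_rows([
  [[0,-0.04,0],[0,0,0],-0.55],
  [[0,-0.1,-0.02],[0,0,0],-0.55],
  [[0,-0.2,-0.1],[0,0,0],-1],
  [[0,-0.3,-0.2],[0,0,0],-1],
  [[0,-0.4,-0.24],[0,0,0],-1],
  [[0,-0.4,-0.24],[0,0,0],-1],
])

```text
clock: 5.3
position: [0.6123, 0.2359, 0.1777]
ee_rot: [-3.133, 0.207, -0.003]
force: [0.1, 0.2, -0.5]
width: 0.005
```

```bash
python3 plan.py 0 33 140; python3 - <<'E'
from h import *
for n,b in(("top",(285,395,165,280)),("scene",(235,345,210,325))):
    p,d=eyes.get_image(n); np.savez(n+"4.npz",p=p,d=d); crop(p,*b,5,f"pics/{n}4.png")
E
python3 ends.py top4.npz scene4.npz
```

```text
t 5.3 vise pos [ -0.51 292.07 177.72] ori err [ 0.002   0.0017 -0.0028] F [ 0.12  0.18 -0.52] Fy_vise 0.19 w 0.005255396699095109
world [ 0.57794148 -0.02090026  0.14      ] shift share [-0.0006  0.5183  0.0744] turn share [-0.0019 -0.0016  0.0027]
top par_a 1 peak 77.75 500 centroid 77.73
top par_a -1 peak 82.5 418 centroid 82.48
top par_b 1 peak 78.5 559 centroid 78.44
top par_b -1 peak 82.5 433 centroid 82.47
scene par_a 1 peak 79.25 239 centroid 79.26
scene par_a -1 peak 68.75 392 centroid 68.74
scene par_b 1 peak 80.25 407 centroid 80.23
scene par_b -1 peak 82.25 322 centroid 82.24
```

View pics/top4.png

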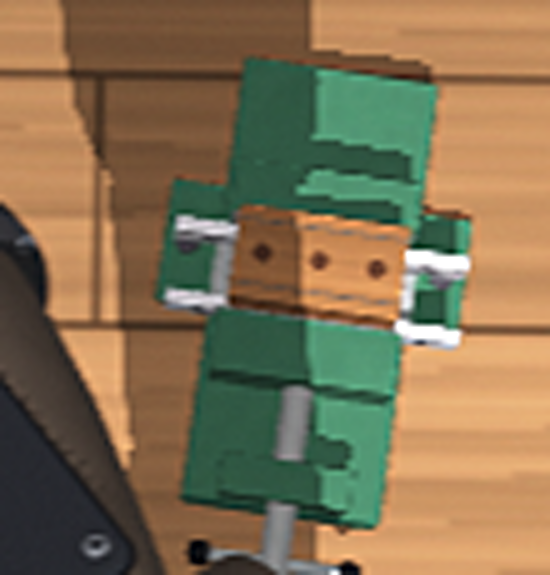

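View pics/scene4.png

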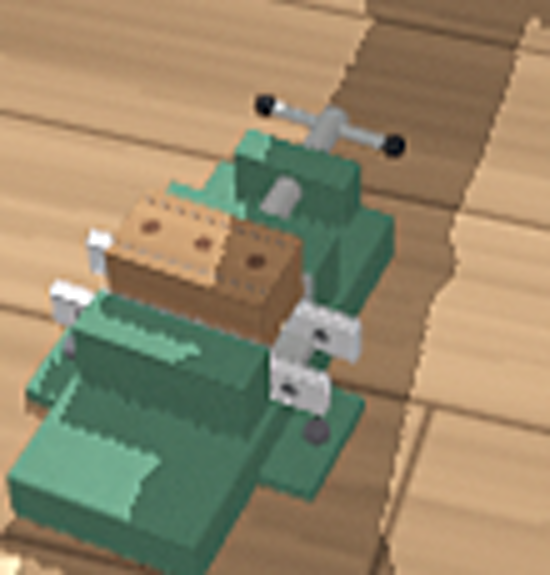

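Both pairs of ends look level. My last row overshot because the offset is relative to the commanded pose, so I carried par_b about 2 mm with par_a. I'll nudge both back toward centre from the -y side with the same two-finger square push.

play_rows([
  [[0,0.1,0],[0,0,0],-0.55],
  [[0,0.2,0],[0,0,0],-0.55],
  [[0,0.3,0],[0,0,0],-0.55],
  [[0,0.4,0],[0,0,0],-0.55],
  [[0,0.5,0],[0,0,0],-0.55],
  [[0,0.6,0],[0,0,0],-0.55],
  [[0,0.7,0],[0,0,0],-0.55],
  [[0,0.8,0],[0,0,0],-0.55],
  [[0,0.83,0],[0,0,0],-0.55],
  [[0,0.83,0],[0,0,0],-0.55],
])

```text
clock: 6.4
position: [0.5552, -0.1831, 0.1747]
ee_rot: [3.132, -0.22, -0.002]
force: [-0.2, 1.7, -0.5]
width: 0.222
```

```bash
python3 plan.py 0 -125 56
```

```text
t 6.4 vise pos [  -0.66 -130.78  174.71] ori err [-0.0018 -0.0013  0.0051] F [-0.25  1.68 -0.54] Fy_vise 1.63 w 0.22155887793151086
world [ 0.55667621 -0.17746267  0.056     ] shift share [ 0.0016 -0.012   0.2374] turn share [ 0.0017  0.0012 -0.0049]
```

play_rows([
  [[0.001,0,0.1],[0,0,-0.003],-0.55],
  [[0.001,0,0.19],[0,0,-0.003],-0.55],
  [[0.001,0,0.236],[0,0,-0.003],-0.55],
  [[0.001,0,0.236],[0,0,-0.003],-0.55],
  [[0.001,0,0.236],[0,0,-0.003],-0.55],
])

```text
clock: 6.9
position: [0.5577, -0.1772, 0.0578]
ee_rot: [-3.134, 0.202, 0.0]
force: [-0.4, -0.3, 0.5]
width: 0.224
```

```bash
python3 plan.py 0 -89.1 56
```

```text
t 6.9 vise pos [   1.   -124.62   57.77] ori err [ 0.0007 -0.0003 -0.0064] F [-0.43 -0.32  0.52] Fy_vise -0.38 w 0.2243216542896484
world [ 0.561508   -0.14188931  0.056     ] shift share [-0.0015 -0.071   0.0036] turn share [-0.0007  0.0003  0.0061]
```

play_rows([
  [[-0.001,-0.02,0.003],[0,0,0.004],-0.55],
  [[-0.001,-0.04,0.003],[0,0,0.004],-0.55],
  [[-0.001,-0.055,0.003],[0,0,0.004],-0.55],
  [[-0.001,-0.063,0.003],[0,0,0.004],-0.55],
  [[-0.001,-0.063,0.003],[0,0,0.004],-0.55],
  [[-0.001,-0.063,0.003],[0,0,0.004],-0.55],
])

```text
clock: 7.5
position: [0.561, -0.1474, 0.056]
ee_rot: [3.134, -0.211, 0.0]
force: [0.4, 0.0, -0.2]
width: 0.227
```

```bash
python3 plan.py 0 -89.1 56
```

```text
t 7.5 vise pos [  0.21 -94.66  55.99] ori err [-0.0003  0.0001 -0.0006] F [ 0.38  0.01 -0.25] Fy_vise 0.06 w 0.22698066619197385
world [ 0.561508   -0.14188931  0.056     ] shift share [-0.0004 -0.0111 -0.    ] turn share [ 0.0003 -0.0001  0.0006]
```

play_rows([
  [[0,-0.003,0],[0,0,0],-0.55],
  [[0,-0.006,0],[0,0,0],-0.55],
  [[0,-0.008,0],[0,0,0],-0.55],
  [[0,-0.01,0],[0,0,0],-0.55],
  [[0,-0.011,0],[0,0,0],-0.55],
  [[0,-0.011,0],[0,0,0],-0.55],
])

```text
clock: 8.1
position: [0.5616, -0.1418, 0.0558]
ee_rot: [-3.134, 0.211, 0.0]
force: [0.5, -0.6, -1.0]
width: 0.228
```

```bash
python3 plan.py 0 -89.1 56
```

```text
t 8.1 vise pos [  0.1  -88.99  55.79] ori err [-0.     -0.0001 -0.0006] F [ 0.48 -0.62 -1.03] Fy_vise -0.55 w 0.2277312304298274
world [ 0.561508   -0.14188931  0.056     ] shift share [-0.0002  0.0002 -0.0004] turn share [0.     0.0001 0.0005]
```

Retreat to -y, lift up, and look.

play_rows([
  [[0,0.04,0],[0,0,0],-0.55],
  [[0,0.1,-0.02],[0,0,0],-0.55],
  [[0,0.2,-0.1],[0,0,0],-1],
  [[0,0.3,-0.2],[0,0,0],-1],
  [[0,0.3,-0.2],[0,0,0],-1],
  [[0,0.3,-0.2],[0,0,0],-1],
])

```text
clock: 8.7
position: [0.5421, -0.2963, 0.1595]
ee_rot: [3.129, -0.221, 0.008]
force: [0.1, -0.2, 0.4]
width: 0.007
```

```bash
python3 plan.py 0 33 140; python3 - <<'E'
from h import *
for n,b in(("top",(285,395,165,280)),("scene",(235,345,210,325))):
    p,d=eyes.get_image(n); np.savez(n+"5.npz",p=p,d=d); crop(p,*b,5,f"pics/{n}5.png")
E
python3 ends.py top5.npz scene5.npz
```

```text
t 8.7 vise pos [   1.59 -244.76  159.49] ori err [-0.0041  0.0057  0.0059] F [ 0.06 -0.16  0.4 ] Fy_vise -0.15 w 0.006658104354538451
world [ 0.57794148 -0.02090026  0.14      ] shift share [-0.0067 -0.5556  0.0367] turn share [ 0.0039 -0.0054 -0.0056]
top par_a 1 peak 83.25 520 centroid 83.2
top par_a -1 peak 77.0 428 centroid 77.0
top par_b 1 peak 83.75 557 centroid 83.69
top par_b -1 peak 77.25 497 centroid 77.23
scene par_a 1 peak 82.5 369 centroid 82.51
scene par_a -1 peak 77.25 336 centroid 77.26
scene par_b 1 peak 83.0 480 centroid 83.0
scene par_b -1 peak 68.0 327 centroid 67.99
```

View pics/top5.png

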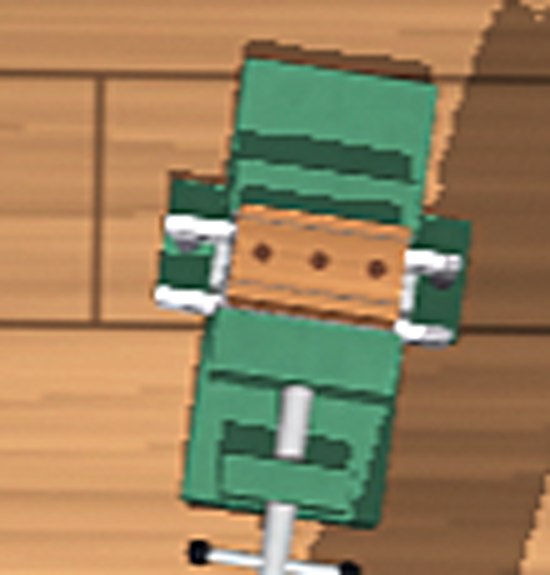

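View pics/scene5.png

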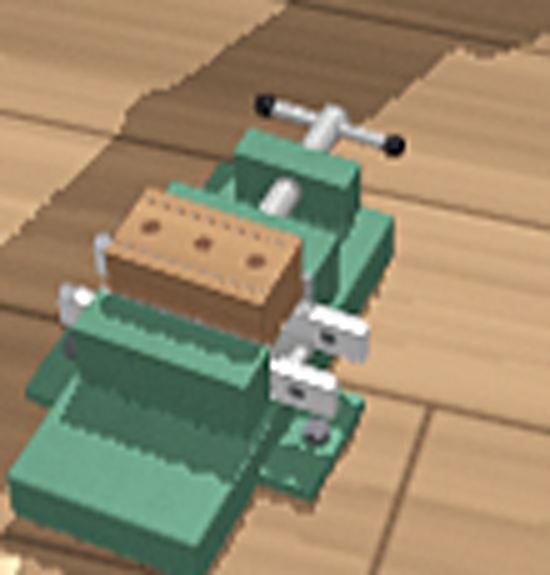

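The two pushes together show the fingers' half width is about 11.2 mm, not 9.5. The parallels are level, but their origins are now near +2.6 mm. I'll bring both back to 0 from the +y side with a TCP stop at 90.8.

play_rows([
  [[-0.006,-0.1,-0.04],[0,0,0],-0.55],
  [[-0.006,-0.2,-0.04],[0,0,0],-0.55],
  [[-0.006,-0.3,-0.04],[0,0,0],-0.55],
  [[-0.006,-0.4,-0.04],[0,0,0],-0.55],
  [[-0.006,-0.5,-0.04],[0,0,0],-0.55],
  [[-0.006,-0.6,-0.04],[0,0,0],-0.55],
  [[-0.006,-0.7,-0.04],[0,0,0],-0.55],
  [[-0.006,-0.75,-0.04],[0,0,0],-0.55],
  [[-0.006,-0.75,-0.04],[0,0,0],-0.55],
  [[-0.006,-0.75,-0.04],[0,0,0],-0.55],
])

```text
clock: 9.8
position: [0.5876, 0.0834, 0.1746]
ee_rot: [3.135, -0.205, -0.004]
force: [-0.2, 0.1, -0.1]
width: 0.23
```

```bash
python3 plan.py 0 115 56
```

```text
t 9.8 vise pos [ -4.49 137.66 174.62] ori err [-0.0004 -0.0023 -0.0045] F [-0.23  0.12 -0.1 ] Fy_vise 0.09 w 0.22962617080681644
world [0.58897789 0.06035365 0.056     ] shift share [0.0093 0.0453 0.2372] turn share [0.0003 0.0022 0.0043]
```

play_rows([
  [[0.008,0.03,0.1],[0,0,0.003],-0.55],
  [[0.008,0.03,0.19],[0,0,0.003],-0.55],
  [[0.008,0.03,0.237],[0,0,0.003],-0.55],
  [[0.008,0.03,0.237],[0,0,0.003],-0.55],
  [[0.008,0.03,0.237],[0,0,0.003],-0.55],
  [[0.008,0.03,0.237],[0,0,0.003],-0.55],
])

```text
clock: 10.4
position: [0.5919, 0.0661, 0.059]
ee_rot: [-3.134, 0.217, -0.004]
force: [0.0, -0.7, -0.1]
width: 0.223
```

```bash
python3 plan.py 0 97 56
```

```text
t 10.4 vise pos [  2.15 121.07  59.05] ori err [0.0007 0.0024 0.0031] F [ 0.01 -0.72 -0.13] Fy_vise -0.71 w 0.22250962907831145
world [0.58655526 0.04251743 0.056     ] shift share [-0.0042  0.0482  0.0061] turn share [-0.0006 -0.0023 -0.003 ]
```

play_rows([
  [[-0.003,0.02,0.005],[0,-0.001,-0.002],-0.55],
  [[-0.003,0.035,0.005],[0,-0.001,-0.002],-0.55],
  [[-0.003,0.043,0.005],[0,-0.001,-0.002],-0.55],
  [[-0.003,0.045,0.005],[0,-0.001,-0.002],-0.55],
  [[-0.003,0.045,0.005],[0,-0.001,-0.002],-0.55],
  [[-0.003,0.045,0.005],[0,-0.001,-0.002],-0.55],
])

```text
clock: 11.0
position: [0.5863, 0.0444, 0.0549]
ee_rot: [-3.134, 0.212, 0.001]
force: [0.2, -1.3, -0.6]
width: 0.224
```

```bash
python3 plan.py 0 90.8 56
```

```text
t 11.0 vise pos [-0.5  98.8  54.92] ori err [ 0.0003 -0.0009  0.0002] F [ 0.19 -1.28 -0.6 ] Fy_vise -1.24 w 0.22441123163192805
world [0.5857208  0.03637384 0.056     ] shift share [ 0.001   0.016  -0.0022] turn share [-0.0003  0.0009 -0.0002]
```

play_rows([
  [[0.001,0.004,-0.002],[0,0.001,0],-0.55],
  [[0.001,0.008,-0.002],[0,0.001,0],-0.55],
  [[0.001,0.011,-0.002],[0,0.001,0],-0.55],
  [[0.001,0.013,-0.002],[0,0.001,0],-0.55],
  [[0.001,0.015,-0.002],[0,0.001,0],-0.55],
  [[0.001,0.016,-0.002],[0,0.001,0],-0.55],
  [[0.001,0.016,-0.002],[0,0.001,0],-0.55],
  [[0.001,0.016,-0.002],[0,0.001,0],-0.55],
])

```text
clock: 11.8
position: [0.5857, 0.036, 0.0559]
ee_rot: [3.134, -0.213, 0.0]
force: [0.2, 0.9, 0.0]
width: 0.225
```

```bash
python3 plan.py 0 90.8 56
```

```text
t 11.8 vise pos [ 0.   90.46 55.85] ori err [-0.0001  0.      0.0005] F [0.24 0.91 0.03] Fy_vise 0.94 w 0.22512486885796723
world [0.5857208  0.03637384 0.056     ] shift share [-0.     -0.0007 -0.0003] turn share [ 0.0001 -0.     -0.0005]
```

play_rows([
  [[0,-0.04,0],[0,0,0],-0.55],
  [[0,-0.1,-0.02],[0,0,0],-0.55],
  [[0,-0.2,-0.1],[0,0,0],-1],
  [[0,-0.3,-0.2],[0,0,0],-1],
  [[0,-0.36,-0.24],[0,0,0],-1],
  [[0,-0.36,-0.24],[0,0,0],-1],
  [[0,-0.36,-0.24],[0,0,0],-1],
])

```text
clock: 12.5
position: [0.6105, 0.2188, 0.1784]
ee_rot: [-3.131, 0.206, -0.005]
force: [1.0, -0.4, -0.4]
width: 0.003
```

```bash
python3 - <<'E'
from h import *
for n,b in(("top",(285,395,165,280)),("scene",(235,345,210,325))):
    p,d=eyes.get_image(n); np.savez(n+"6.npz",p=p,d=d); crop(p,*b,5,f"pics/{n}6.png")
E
python3 plan.py 0 33 130
python3 ends.py top6.npz scene6.npz
python3 - <<'E'
from fit import *
from ends import PO
for name in("top","scene"):
  for k in(0,5,6):
    f=np.load(f"{name}{k}.npz");C=cloud(name,f["d"]);p=PO[name];c,s=np.cos(p[2]),np.sin(p[2])
    X=C[...,0]-p[0];Y=C[...,1]-p[1];V=np.stack([c*X+s*Y,-s*X+c*Y,C[...,2]],-1)*1000
    m=(abs(V[...,0])<22)&(abs(V[...,1])<42)&(V[...,2]>95)&(V[...,2]<125)
    A=np.c_[V[m][:,:2],np.ones(m.sum())];print(name,k,"bar plane",np.linalg.lstsq(A,V[m][:,2],rcond=None)[0].round(4),m.sum())
E
```

```text
t 12.6 vise pos [  0.   269.44 175.15] ori err [-0.0015 -0.0003  0.0005] F [ 0.1  -1.1  -0.38] Fy_vise -1.07 w 0.006187879182849059
world [ 0.57794148 -0.02090026  0.13      ] shift share [3.000e-04 4.728e-01 9.100e-02] turn share [ 0.0014  0.0003 -0.0005]
top par_a 1 peak 80.25 503 centroid 80.21
top par_a -1 peak 80.5 378 centroid 80.54
top par_b 1 peak 81.0 552 centroid 80.92
top par_b -1 peak 82.0 355 centroid 81.92
scene par_a 1 peak 81.25 268 centroid 81.23
scene par_a -1 peak 68.5 403 centroid 68.5
scene par_b 1 peak 80.75 373 centroid 80.75
scene par_b -1 peak 80.5 330 centroid 80.49
top 0 bar plane [-3.900000e-03  2.100000e-03  1.099474e+02] 531
top 5 bar plane [ 1.430000e-02 -2.200000e-03  1.096371e+02] 537
top 6 bar plane [-1.220000e-02 -1.200000e-03  1.097605e+02] 534
scene 0 bar plane [ 2.00000e-03 -5.00000e-03  1.09214e+02] 416
scene 5 bar plane [9.200000e-03 2.000000e-03 1.094065e+02] 409
scene 6 bar plane [1.190000e-02 2.600000e-03 1.092526e+02] 402
```

View pics/scene6.png

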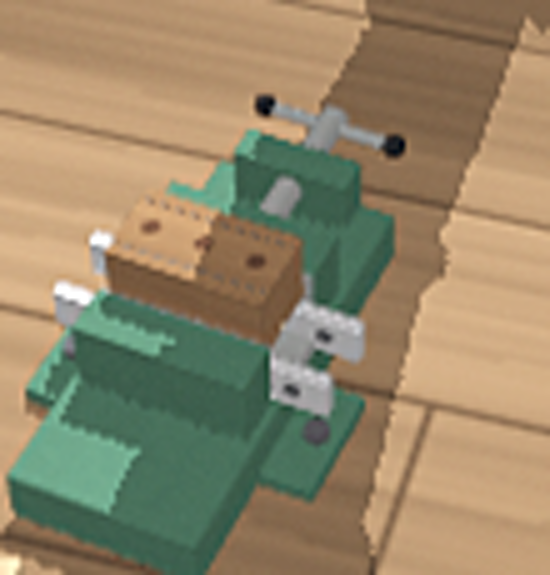

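play_rows([
  [[0,0.1,0],[0,0,0],-1],
  [[0,0.2,0.02],[0,0,0],-1],
  [[0,0.3,0.04],[0,0,0],-1],
  [[0,0.4,0.06],[0,0,0],-1],
  [[0,0.5,0.08],[0,0,0],-1],
  [[0,0.538,0.08],[0,0,0],-1],
  [[0,0.538,0.08],[0,0,0],-1],
  [[0,0.538,0.08],[0,0,0],-1],
])

```text
clock: 13.4
position: [0.5723, -0.0542, 0.1347]
ee_rot: [3.133, -0.218, -0.003]
force: [0.8, 1.2, -0.1]
width: 0.006
```

```bash
python3 plan.py 0 0 122
```

```text
t 13.4 vise pos [ -1.07  -0.72 134.74] ori err [-0.0007 -0.0022  0.004 ] F [ 0.82  1.18 -0.08] Fy_vise 1.28 w 0.005889839899723988
world [ 0.5735 -0.0536  0.122 ] shift share [ 0.0022 -0.0015  0.0255] turn share [ 0.0007  0.0021 -0.0038]
```

play_rows([
  [[0.001,-0.001,0.012],[0,0,-0.002],-1],
  [[0.001,-0.001,0.022],[0,0,-0.002],-1],
  [[0.001,-0.001,0.028],[0,0,-0.002],-1],
  [[0.001,-0.001,0.03],[0,0,-0.002],-1],
  [[0.001,-0.001,0.032],[0,0,-0.002],-1],
  [[0.001,-0.001,0.034],[0,0,-0.002],-1],
  [[0.001,-0.001,0.036],[0,0,-0.002],-1],
])

```text
clock: 14.1
position: [0.5744, -0.0516, 0.1179]
ee_rot: [3.135, -0.209, 0.001]
force: [0.4, -0.2, -0.2]
width: 0.008
```

```bash
python3 plan.py 0 0 117
```

```text
t 14.1 vise pos [  0.58   2.07 117.9 ] ori err [-0.      0.0004 -0.0017] F [ 0.36 -0.17 -0.24] Fy_vise -0.12 w 0.007988483530374513
world [ 0.5735 -0.0536  0.117 ] shift share [-0.0012  0.0041  0.0018] turn share [ 0.     -0.0003  0.0016]
```

play_rows([
  [[-0.001,0.004,0.001],[0,0,0],-1],
  [[-0.001,0.004,0.003],[0,0,0],-1],
  [[-0.001,0.004,0.005],[0,0,0],-1],
  [[-0.001,0.004,0.007],[0,0,0],-1],
])

```text
clock: 14.5
position: [0.5738, -0.0533, 0.1149]
ee_rot: [-3.134, 0.209, -0.002]
force: [-0.1, 1.7, 5.1]
width: 0.008
```

```bash
python3 plan.py 0 0 113
```

```text
t 14.5 vise pos [  0.26   0.36 114.88] ori err [ 0.0004  0.001  -0.0018] F [-0.06  1.7   5.13] Fy_vise 1.68 w 0.00761357747880136
world [ 0.5735 -0.0536  0.113 ] shift share [-0.0005  0.0007  0.0038] turn share [-0.0004 -0.0009  0.0017]
```

play_rows([
  [[0,0,0.002],[0,0,0],-1],
  [[0,0,0.004],[0,0,0],-1],
])

```text
clock: 14.7
position: [0.5739, -0.0532, 0.1131]
ee_rot: [-3.134, 0.209, -0.002]
force: [-3.7, 1.7, 16.1]
width: 0.005
```

play_rows([
  [[0,0,0.001],[0,0,0],-1],
  [[0,0,0.002],[0,0,0],-1],
])

```text
clock: 14.9
position: [0.574, -0.0533, 0.113]
ee_rot: [-3.135, 0.209, -0.003]
force: [-5.2, 1.3, 21.0]
width: 0.006
```

```bash
python3 plan.py 0 0 113
```

```text
t 14.9 vise pos [  0.43   0.4  113.03] ori err [ 0.0001  0.0016 -0.0017] F [-5.17  1.32 21.02] Fy_vise 0.62 w 0.0062856253330597625
world [ 0.5735 -0.0536  0.113 ] shift share [-0.0009  0.0008  0.0001] turn share [-0.0001 -0.0016  0.0016]
```

play_rows([
  [[0,0,-0.01],[0,0,0],-1],
  [[0,0,-0.02],[0,0,0],-1],
  [[0,-0.03,-0.02],[0,0,0],-1],
  [[0,-0.066,-0.02],[0,0,0],-1],
  [[0,-0.066,-0.02],[0,0,0],-1],
  [[0,-0.066,-0.014],[0,0,0],-1],
  [[0,-0.066,-0.01],[0,0,0],-1],
])

```text
clock: 15.6
position: [0.5776, -0.0215, 0.1158]
ee_rot: [3.134, -0.21, -0.001]
force: [-0.5, -0.6, -0.4]
width: 0.006
```

```bash
python3 plan.py 0 33 113
```

```text
t 15.6 vise pos [ -0.3   32.35 115.79] ori err [-0.0007 -0.0006 -0.0012] F [-0.45 -0.58 -0.43] Fy_vise -0.63 w 0.006497599020267451
world [ 0.57794148 -0.02090026  0.113     ] shift share [ 0.0006 -0.0013  0.0056] turn share [0.0007 0.0006 0.0012]
```

play_rows([
  [[0,0,0.002],[0,0,0],-1],
  [[0,0,0.004],[0,0,0],-1],
  [[0,0,0.006],[0,0,0],-1],
  [[0,0,0.008],[0,0,0],-1],
])

```text
clock: 16.0
position: [0.578, -0.0212, 0.113]
ee_rot: [3.134, -0.21, 0.001]
force: [-4.9, -0.4, 16.7]
width: 0.003
```

play_rows([
  [[0,0,0.001],[0,0,0],-1],
  [[0,0,0.001],[0,0,0],-1],
])

```text
clock: 16.2
position: [0.578, -0.0212, 0.1131]
ee_rot: [3.134, -0.21, 0.001]
force: [-3.6, -1.4, 12.1]
width: 0.0
```

```bash
python3 plan.py 0 33 113
```

```text
t 16.2 vise pos [  0.12  32.67 113.05] ori err [-0.0005  0.0009 -0.0012] F [-3.62 -1.37 12.07] Fy_vise -1.85 w 0.0004054518545761534
world [ 0.57794148 -0.02090026  0.113     ] shift share [-0.0002 -0.0007  0.0001] turn share [ 0.0005 -0.0008  0.0011]
```

play_rows([
  [[0,0,0.002],[0,0,0],-1],
  [[0,0,0.003],[0,0,0],-1],
  [[0,0,0.003],[0,0,0],-1],
])

```text
clock: 16.5
position: [0.5783, -0.0212, 0.1128]
ee_rot: [3.134, -0.21, 0.003]
force: [-8.4, -1.5, 25.7]
width: 0.002
```

play_rows([
  [[0,0,0],[0,0,0],-1],
  [[0,0,0],[0,0,0],-1],
])

```text
clock: 16.7
position: [0.5783, -0.0212, 0.1128]
ee_rot: [3.134, -0.21, 0.003]
force: [-8.8, -1.5, 25.6]
width: 0.008
```

play_rows([
  [[0,0,-0.015],[0,0,0],-1],
  [[0,0.03,-0.025],[0,0,0],-1],
  [[0,0.1,-0.025],[0,0,0],-1],
  [[0,0.132,-0.025],[0,0,0],-1],
  [[0,0.132,-0.02],[0,0,0],-1],
  [[0,0.132,-0.014],[0,0,0],-1],
  [[0,0.132,-0.009],[0,0,0],-1],
  [[0,0.132,-0.009],[0,0,0],-1],
])

```text
clock: 17.5
position: [0.5689, -0.085, 0.1143]
ee_rot: [-3.134, 0.207, 0.001]
force: [0.2, 0.7, 0.7]
width: 0.002
```

play_rows([
  [[0,0,0.002],[0,0,0],-1],
  [[0,0,0.004],[0,0,0],-1],
  [[0,0,0.006],[0,0,0],-1],
  [[0,0,0.006],[0,0,0],-1],
])

```text
clock: 17.9
position: [0.5694, -0.0857, 0.1131]
ee_rot: [3.135, -0.208, 0.002]
force: [-3.3, 0.1, 11.7]
width: 0.004
```

```bash
python3 plan.py 0 -33 113
```

```text
t 17.9 vise pos [  0.26 -32.34 113.07] ori err [ 0.      0.001  -0.0022] F [-3.32  0.15 11.66] Fy_vise -0.3 w 0.0038318613615348682
world [ 0.56905852 -0.08629974  0.113     ] shift share [-0.0005  0.0013  0.0001] turn share [-0.     -0.0009  0.0021]
```

play_rows([
  [[0,0,0.001],[0,0,0],-1],
  [[0,0,0.0025],[0,0,0],-1],
  [[0,0,0.0025],[0,0,0],-1],
])

```text
clock: 18.2
position: [0.5696, -0.0857, 0.1129]
ee_rot: [3.134, -0.208, 0.003]
force: [-7.5, 1.4, 23.1]
width: 0.003
```

play_rows([
  [[0,0,0],[0,0,0],-1],
  [[0,0,0],[0,0,0],-1],
])

```text
clock: 18.4
position: [0.5696, -0.0857, 0.1129]
ee_rot: [3.134, -0.209, 0.003]
force: [-7.4, 1.0, 23.6]
width: 0.01
```

play_rows([
  [[0,0,-0.015],[0,0,0],-1],
  [[0,-0.03,-0.025],[0,0,0],-1],
  [[0,-0.065,-0.025],[0,0,0],-1],
  [[0,-0.065,-0.02],[0,0,0],-1],
  [[0,-0.065,-0.014],[0,0,0],-1],
  [[0,-0.065,-0.009],[0,0,0],-1],
  [[0,-0.065,-0.009],[0,0,0],-1],
])

```text
clock: 19.1
position: [0.5729, -0.0549, 0.1143]
ee_rot: [3.134, -0.211, -0.002]
force: [-0.4, -0.5, -0.4]
width: 0.007
```

play_rows([
  [[0,0,0.002],[0,0,0],-1],
  [[0,0,0.004],[0,0,0],-1],
  [[0,0,0.006],[0,0,0],-1],
  [[0,0,0.007],[0,0,0],-1],
])

```text
clock: 19.5
position: [0.5736, -0.0546, 0.113]
ee_rot: [3.134, -0.21, 0.001]
force: [-6.1, -0.7, 19.5]
width: 0.008
```

play_rows([
  [[0,0,0.0005],[0,0,0],-1],
  [[0,0,0.0005],[0,0,0],-1],
  [[0,0,0.0005],[0,0,0],-1],
])

```text
clock: 19.8
position: [0.5736, -0.0546, 0.113]
ee_rot: [3.134, -0.21, 0.002]
force: [-5.3, -0.6, 17.8]
width: 0.004
```

play_rows([
  [[0,0,-0.015],[0,0,0],-1],
  [[0,-0.06,-0.06],[0,0,0],-1],
  [[0,-0.16,-0.08],[0,0,0],-1],
  [[0,-0.26,-0.1],[0,0,0],-1],
  [[0,-0.36,-0.12],[0,0,0],-1],
  [[0,-0.46,-0.12],[0,0,0],-1],
  [[0,-0.5,-0.12],[0,0,0],-1],
  [[0,-0.5,-0.12],[0,0,0],-1],
])

```text
clock: 20.6
position: [0.6059, 0.1994, 0.1716]
ee_rot: [-3.132, 0.199, 0.0]
force: [-0.7, 0.1, 0.4]
width: 0.006
```

```bash
python3 - <<'E'
from h import *
for n,b in(("top",(285,395,165,280)),("scene",(235,345,210,325))):
    p,d=eyes.get_image(n); np.savez(n+"7.npz",p=p,d=d); crop(p,*b,5,f"pics/{n}7.png")
E
python3 plan.py -20 125 150
python3 ends.py top7.npz scene7.npz
python3 - <<'E'
from fit import *
from ends import PO
for name in("top","scene"):
  for k in(7,):
    f=np.load(f"{name}{k}.npz");C=cloud(name,f["d"]);p=PO[name];c,s=np.cos(p[2]),np.sin(p[2])
    X=C[...,0]-p[0];Y=C[...,1]-p[1];V=np.stack([c*X+s*Y,-s*X+c*Y,C[...,2]],-1)*1000
    m=(abs(V[...,0])<22)&(abs(V[...,1])<42)&(V[...,2]>95)&(V[...,2]<125)
    A=np.c_[V[m][:,:2],np.ones(m.sum())];print(name,k,"bar plane",np.linalg.lstsq(A,V[m][:,2],rcond=None)[0].round(4),m.sum())
E
```

```text
t 20.7 vise pos [ -0.57 249.49 171.12] ori err [-0.0005 -0.0002 -0.0025] F [-0.2  -0.7  -0.77] Fy_vise -0.72 w 0.010384175411497724
world [0.57050576 0.07295447 0.15      ] shift share [-0.0395  0.2489  0.0424] turn share [0.0005 0.0002 0.0024]
top par_a 1 peak 80.25 503 centroid 80.2
top par_a -1 peak 80.5 384 centroid 80.56
top par_b 1 peak 80.75 571 centroid 80.7
top par_b -1 peak 82.0 355 centroid 81.92
scene par_a 1 peak 81.25 243 centroid 81.25
scene par_a -1 peak 66.5 405 centroid 66.5
scene par_b 1 peak 80.75 372 centroid 80.75
scene par_b -1 peak 80.5 330 centroid 80.5
top 7 bar plane [1.000000e-03 5.200000e-03 1.054684e+02] 532
scene 7 bar plane [-1.00000e-04 -9.00000e-04  1.04961e+02] 405
```

View pics/scene7.png

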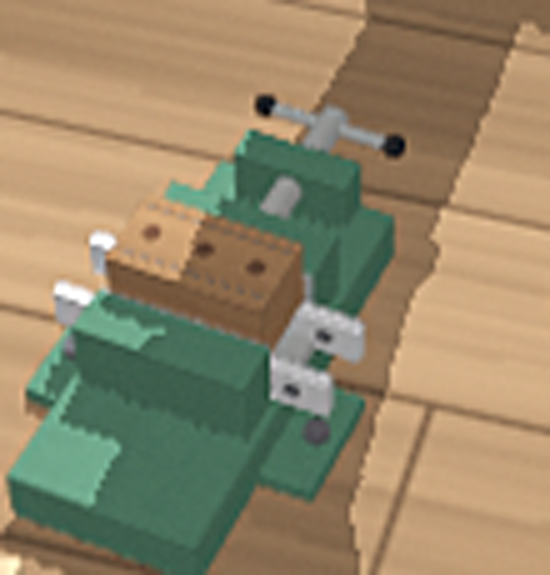

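The bar top is at 105 mm and level, and the parallels are unchanged. Now the push test on par_a.

play_rows([
  [[-0.02,0.1,0],[0,0,0],-1],
  [[-0.04,0.2,0],[0,0,0],-1],
  [[-0.04,0.25,0.04],[0,0,0.002],-1],
  [[-0.04,0.25,0.12],[0,0,0.002],-1],
  [[-0.04,0.25,0.2],[0,0,0.002],-1],
  [[-0.04,0.25,0.228],[0,0,0.002],-1],
  [[-0.04,0.25,0.228],[0,0,0.002],-1],
  [[-0.04,0.25,0.228],[0,0,0.002],-1],
])

```text
clock: 21.5
position: [0.571, 0.0722, 0.0585]
ee_rot: [-3.134, 0.213, -0.002]
force: [0.8, 0.8, 0.1]
width: 0.004
```

```bash
python3 plan.py -20 93 56
```

```text
t 21.5 vise pos [-19.42 124.34  58.54] ori err [0.0002 0.0011 0.001 ] F [0.82 0.77 0.1 ] Fy_vise 0.87 w 0.0039942049145772224
world [0.56619887 0.04124563 0.056     ] shift share [-0.0011  0.0627  0.0051] turn share [-0.0002 -0.0011 -0.001 ]
```

play_rows([
  [[-0.001,0.02,0.004],[0,0,0],-1],
  [[-0.001,0.04,0.004],[0,0,0],-1],
  [[-0.001,0.055,0.004],[0,0,0],-1],
  [[-0.001,0.06,0.004],[0,0,0],-1],
  [[-0.001,0.061,0.004],[0,0,0],-1],
  [[-0.001,0.061,0.004],[0,0,0],-1],
])

```text
clock: 22.1
position: [0.5657, 0.0424, 0.0555]
ee_rot: [-3.134, 0.213, -0.0]
force: [1.3, 0.4, 0.3]
width: 0.004
```

```bash
python3 plan.py -20 93 56
```

```text
t 22.1 vise pos [-20.69  94.05  55.48] ori err [0.0003 0.0002 0.0006] F [1.26 0.39 0.26] Fy_vise 0.56 w 0.0035525239673094653
world [0.56619887 0.04124563 0.056     ] shift share [ 0.0014  0.0021 -0.001 ] turn share [-0.0003 -0.0002 -0.0005]
```

play_rows([
  [[0.001,0.002,0],[0,0,0],-1],
  [[0.001,0.004,0],[0,0,0],-1],
  [[0.001,0.006,0],[0,0,0],-1],
  [[0.001,0.0065,0],[0,0,0],-1],
  [[0.001,0.0065,0],[0,0,0],-1],
])

```text
clock: 22.6
position: [0.5656, 0.039, 0.0553]
ee_rot: [3.134, -0.213, -0.0]
force: [-0.5, 0.9, 0.4]
width: 0.005
```

```bash
python3 plan.py -20 90.5 56
```

```text
t 22.6 vise pos [-20.28  90.7   55.29] ori err [-0.     -0.      0.0005] F [-0.5   0.86  0.44] Fy_vise 0.78 w 0.004656116946093214
world [0.5658624  0.03876838 0.056     ] shift share [ 0.0006  0.0004 -0.0014] turn share [ 0.      0.     -0.0005]
```

play_rows([
  [[0,0.0005,0],[0,0,0],-1],
  [[0,0.001,0],[0,0,0],-1],
])

```text
clock: 22.8
position: [0.5656, 0.0387, 0.0553]
ee_rot: [-3.134, 0.213, -0.0]
force: [0.4, 1.6, 0.0]
width: 0.007
```

play_rows([
  [[0,0.0005,0],[0,0,0],-1],
  [[0,0.0005,0],[0,0,0],-1],
])

```text
clock: 23.0
position: [0.5656, 0.0386, 0.0554]
ee_rot: [-3.134, 0.212, -0.0]
force: [-0.1, 2.8, -1.5]
width: 0.005
```

play_rows([
  [[0,0.0004,0],[0,0,0],-1],
  [[0,0.0004,0],[0,0,0],-1],
])

```text
clock: 23.2
position: [0.5656, 0.0386, 0.0554]
ee_rot: [-3.134, 0.212, -0.0]
force: [-0.1, 2.1, -0.1]
width: 0.004
```

play_rows([
  [[0,0,0],[0,0,0],-1],
])

```text
clock: 23.3
position: [0.5656, 0.0385, 0.0554]
ee_rot: [-3.134, 0.212, -0.0]
force: [0.0, 4.0, -0.4]
width: 0.004
```

play_rows([
  [[0,0,0],[0,0,0],-1],
])

```text
clock: 23.4
position: [0.5656, 0.0385, 0.0554]
ee_rot: [-3.134, 0.212, -0.0]
force: [0.6, 4.2, -0.7]
width: 0.004
```

```bash
python3 plan.py -20 90.5 56
```

```text
t 23.4 vise pos [-20.26  90.23  55.39] ori err [0.0005 0.0002 0.0001] F [ 0.6   4.25 -0.69] Fy_vise 4.29 w 0.004370745830740115
world [0.5658624  0.03876838 0.056     ] shift share [ 0.0005 -0.0005 -0.0012] turn share [-0.0005 -0.0002 -0.0001]
```

play_rows([
  [[0,0.0002,0],[0,0,0],-1],
])

```text
clock: 23.5
position: [0.5656, 0.0385, 0.0554]
ee_rot: [-3.134, 0.212, -0.0]
force: [0.4, 4.3, -0.7]
width: 0.004
```

play_rows([
  [[0,0,0],[0,0,0],-1],
])

```text
clock: 23.6
position: [0.5656, 0.0384, 0.0554]
ee_rot: [-3.134, 0.212, -0.0]
force: [0.7, 5.5, -0.6]
width: 0.007
```

play_rows([
  [[0,0,0],[0,0,0],-1],
])

```text
clock: 23.7
position: [0.5656, 0.0384, 0.0554]
ee_rot: [-3.134, 0.212, -0.0]
force: [1.4, 4.9, -1.9]
width: 0.005
```

play_rows([
  [[0,0,0],[0,0,0],-1],
])

```text
clock: 23.8
position: [0.5656, 0.0384, 0.0554]
ee_rot: [-3.134, 0.212, -0.0]
force: [0.0, 5.2, -1.1]
width: 0.002
```

play_rows([
  [[0,0,0],[0,0,0],-1],
])

```text
clock: 23.9
position: [0.5655, 0.0384, 0.0554]
ee_rot: [-3.134, 0.212, -0.0]
force: [0.4, 5.7, -0.8]
width: 0.002
```

par_a held under roughly 4–5 N. Now I'll back off and test par_b.

play_rows([
  [[0,-0.01,0],[0,0,0],-1],
  [[0,-0.04,0],[0,0,0],-1],
  [[0.04,-0.04,0],[0,0,0],-1],
  [[0.081,-0.04,0],[0,0,0],-1],
  [[0.081,-0.02,0],[0,0,0],-1],
  [[0.081,-0.008,0],[0,0,0],-1],
  [[0.081,-0.005,0],[0,0,0],-1],
  [[0.081,-0.005,0],[0,0,0],-1],
])

```text
clock: 24.7
position: [0.6052, 0.0346, 0.0553]
ee_rot: [3.134, -0.213, -0.001]
force: [-0.2, -0.0, 0.9]
width: 0.001
```

```bash
python3 plan.py 20 90.5 56
```

```text
t 24.7 vise pos [19.52 91.67 55.29] ori err [-0.0005 -0.0007  0.001 ] F [-0.16 -0.01  0.85] Fy_vise -0.03 w 0.0013510855272333168
world [0.60549845 0.03338476 0.056     ] shift share [ 0.001   0.0023 -0.0014] turn share [ 0.0005  0.0006 -0.0009]
```

play_rows([
  [[0,0.001,0],[0,0,0],-1],
  [[0,0.002,0],[0,0,0],-1],
  [[0,0.0025,0],[0,0,0],-1],
  [[0,0.0025,0],[0,0,0],-1],
])

```text
clock: 25.1
position: [0.6057, 0.0338, 0.0553]
ee_rot: [3.134, -0.212, -0.0]
force: [-0.7, -0.2, 0.3]
width: 0.003
```

play_rows([
  [[0,0.0005,0],[0,0,0],-1],
  [[0,0.001,0],[0,0,0],-1],
])

```text
clock: 25.3
position: [0.6057, 0.0333, 0.0553]
ee_rot: [-3.134, 0.213, -0.0]
force: [0.4, -0.3, -0.4]
width: 0.007
```

play_rows([
  [[0,0.0005,0],[0,0,0],-1],
  [[0,0.0005,0],[0,0,0],-1],
])

```text
clock: 25.5
position: [0.6057, 0.0332, 0.0553]
ee_rot: [-3.134, 0.212, -0.0]
force: [0.1, 0.6, -0.2]
width: 0.003
```

play_rows([
  [[0,0.0006,0],[0,0,0],-1],
  [[0,0.0006,0],[0,0,0],-1],
])

```text
clock: 25.7
position: [0.6057, 0.0331, 0.0554]
ee_rot: [-3.134, 0.212, -0.0]
force: [-0.1, 2.6, -0.1]
width: 0.005
```

play_rows([
  [[0,0.0005,0],[0,0,0],-1],
  [[0,0.0005,0],[0,0,0],-1],
])

```text
clock: 25.9
position: [0.6057, 0.0331, 0.0554]
ee_rot: [-3.134, 0.212, -0.0]
force: [0.2, 3.4, -0.5]
width: 0.004
```

play_rows([
  [[0,0.0002,0],[0,0,0],-1],
  [[0,0.0002,0],[0,0,0],-1],
])

```text
clock: 26.1
position: [0.6057, 0.033, 0.0554]
ee_rot: [-3.134, 0.212, -0.0]
force: [0.2, 5.0, -1.2]
width: 0.002
```

play_rows([
  [[0,0,0],[0,0,0],-1],
])

```text
clock: 26.2
position: [0.6057, 0.033, 0.0554]
ee_rot: [-3.134, 0.212, -0.0]
force: [0.3, 6.1, -2.6]
width: 0.004
```

play_rows([
  [[0,0,0],[0,0,0],-1],
])

```text
clock: 26.3
position: [0.6057, 0.0329, 0.0554]
ee_rot: [-3.134, 0.212, -0.0]
force: [0.1, 4.7, -0.9]
width: 0.004
```

play_rows([
  [[0,0,0],[0,0,0],-1],
])

```text
clock: 26.4
position: [0.6057, 0.0329, 0.0554]
ee_rot: [-3.134, 0.212, -0.0]
force: [0.6, 4.5, -1.2]
width: 0.005
```

play_rows([
  [[0,-0.01,0],[0,0,0],-1],
  [[0,-0.06,0],[0,0,0],-1],
  [[0,-0.12,-0.04],[0,0,0],-1],
  [[0,-0.2,-0.14],[0,0,0],-1],
  [[0,-0.3,-0.24],[0,0,0],-1],
  [[0,-0.36,-0.24],[0,0,0],-1],
  [[0,-0.36,-0.24],[0,0,0],-1],
  [[0,-0.36,-0.24],[0,0,0],-1],
])

```text
clock: 27.2
position: [0.6299, 0.2129, 0.1762]
ee_rot: [-3.134, 0.208, -0.002]
force: [0.8, -0.2, -0.2]
width: 0.004
```

```bash
python3 plan.py; python3 - <<'E'
from h import *
for n,b in(("top",(285,395,165,280)),("scene",(235,345,210,325))):
    p,d=eyes.get_image(n); np.savez(n+"8.npz",p=p,d=d); crop(p,*b,5,f"pics/{n}8.png"); cv2.imwrite(f"pics/{n}8f.png",p[:,:,::-1])
E
python3 ends.py top8.npz scene8.npz
python3 - <<'E'
from fit import *
from ends import PO
for name in("top","scene"):
  for k in(8,):
    f=np.load(f"{name}{k}.npz");C=cloud(name,f["d"]);p=PO[name];c,s=np.cos(p[2]),np.sin(p[2])
    X=C[...,0]-p[0];Y=C[...,1]-p[1];V=np.stack([c*X+s*Y,-s*X+c*Y,C[...,2]],-1)*1000
    m=(abs(V[...,0])<22)&(abs(V[...,1])<42)&(V[...,2]>95)&(V[...,2]<125)
    A=np.c_[V[m][:,:2],np.ones(m.sum())];print(name,k,"bar plane",np.linalg.lstsq(A,V[m][:,2],rcond=None)[0].round(4),m.sum())
E
```

```text
t 27.2 vise pos [ 20.05 271.63 176.2 ] ori err [ 0.0008  0.0014 -0.0025] F [ 0.82 -0.19 -0.2 ] Fy_vise -0.08 w 0.004039645123482943
top par_a 1 peak 80.25 537 centroid 80.2
top par_a -1 peak 82.0 393 centroid 81.91
top par_b 1 peak 79.25 525 centroid 79.32
top par_b -1 peak 82.0 365 centroid 81.94
scene par_a 1 peak 81.25 237 centroid 81.24
scene par_a -1 peak 66.5 401 centroid 66.51
scene par_b 1 peak 80.5 370 centroid 80.5
scene par_b -1 peak 80.5 330 centroid 80.49
top 8 bar plane [ 9.000000e-04 -5.200000e-03  1.052929e+02] 533
scene 8 bar plane [8.200000e-03 2.900000e-03 1.049543e+02] 403
```

View pics/scene8.png

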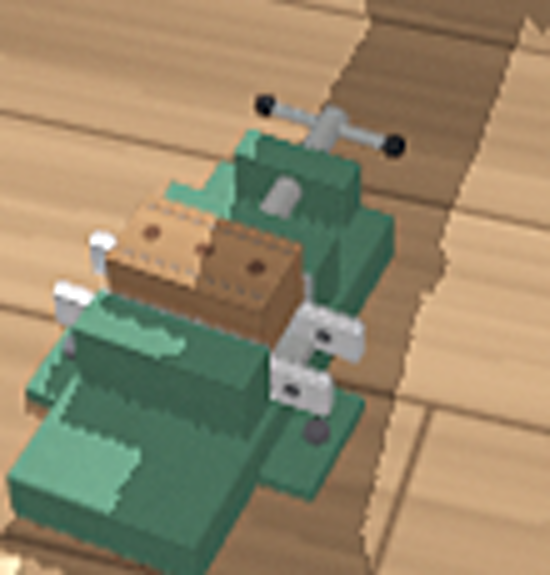

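View pics/top8f.png

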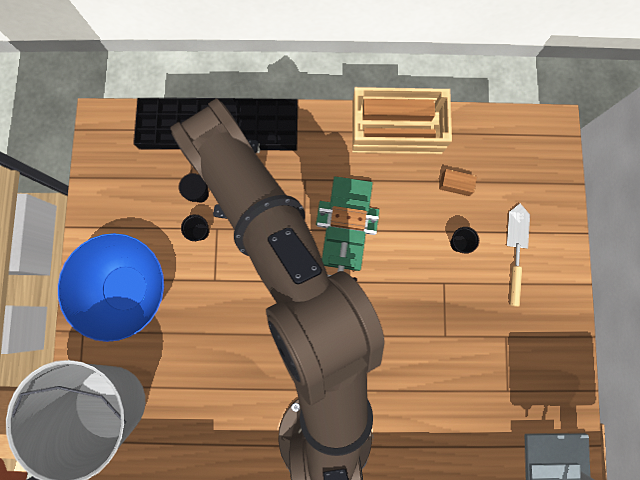

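The scene view shows both pairs of ends level, and the +y ends of both parallels were met at the same TCP y to within about 0.1 mm. The top view shows the pots at (195,187) and (195,228), the pot at (464,240), the trowel and the spare bar where they were.

play_rows([
  [[0,0,0],[0,0,0],-1],
  [[0,0,0],[0,0,0],-1],
  [[0,0,0],[0,0,0],-1],
])

```text
clock: 27.6
position: [0.6299, 0.2093, 0.1748]
ee_rot: [3.133, -0.215, -0.001]
force: [0.9, 0.5, -0.3]
width: 0.007
```

```bash
python3 -c "
from cell import arm
print(arm.sign_off())"
```

```text
the job is handed in; nothing more can be done
None
```

The slipped parallel is back level with its neighbour, and the bar lies level on both. I signed the job off at about 27.6 s of the 72 s allowed.

- **Parallels:** Pushing par_a in, I went about 2 mm too far and took par_b along with it. A correction from the other end went too far the other way. A third push, with a finger on each parallel, brought both to within about 1 mm of the vise's centre. In the end tests their ends met the fingertips within about 0.1 mm of each other.
- **Bar:** I lowered it at the middle at about 10 mm/s. I then pressed the +y end (about 25.6 N), the -y end (about 23.5 N) and the middle (about 18 N). The depth images put its top at 105 mm. The tilt readings are within 0.005 rad along the bar, which is the noise level.
- **End pushes:** Both parallels stayed put. On par_a the force held at about 4 to 5.7 N, and on par_b at about 3.4 to 5 N, with one reading of 6.1 N. That is a little over the 4 N asked, and force readings are noisy by about 0.7 N. The fingertip crept only about 0.2 mm while pressed.
- **Checks that disagreed:** The last top view put par_b's +y end 1.4 mm and par_a's -y end 1.4 mm away from the view before. The scene camera showed no change at the three ends it could read, and contact showed none, so I put this down to shadow.
- **Bystanders:** The last top view showed the pots, basin, trowel and spare bar where they were.

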